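Lock the pump cradle on the injection-pump test bench

ROBOT

A 6-joint arm with a two-finger parallel gripper is mounted at the origin on the work surface. World frame = base frame: x ahead of the robot, y to its left, z up, the work surface at z = 0. Lengths are in m, angles in rad, forces in N, time in s.
With the tool pointing down it reaches from about 0.225 to 0.875 m from the base axis. Payload 3.4 kg.
Tool frame: the origin (TCP) lies at the very end of the fingers, on their centre line; the grasp point (between the pads) lies 19 mm behind it (grip_depth is the distance from the TCP to the grasp point, in m); x points along the fingers, z is the direction in which the jaws open and shut, and the axes are right-handed (so a half turn about x gives the same grasp; the last joint's range is limited). The gripper opens to 85 mm and grips with 20 to 120 N. Pads are 22 mm wide; open, the fingers measure 114 mm over their backs; the gripper's body (76 mm by 85 mm) begins 54 mm behind the grasp point. The pads swing forward as they close: fully open they stand 13 mm farther back than shut.
Start: joints at [-1.357, 0.276, 1.505, -0, 1.361, -0.121], TCP at [0.189, -0.543, 0.231] pointing down, gripper open.
Joint ranges: [-2.89, 2.89], [-0.75, 2.08], [0.22, 2.7], [-1.18, 4.32], [0.11, 2.71], [-2.7, 2.7]. Speed limits (rad/s): [2.57, 2.57, 3.14, 3.14, 3.14, 3.14].

INTERFACE

Orientations are given as a unit quaternion [w, x, y, z].
In Python, from rig import get_state, get_image, sign_off, grip_depth gives the robot as it stands. The module is installed in compiled form; this text tells all that it offers.
- The arm moves only by the tool arm_command, never from a script. Its argument "series" is a list of rows, each an object with "dp": the shift along the tool's x, y, z scaled (see below), a list of three; "angular": the turn, a rotation vector about the tool's x, y, z scaled (see below), a list of three; "gripper": the finger opening in mm, from 0 to 85.4. A call has exactly 8 rows; each row shifts and turns the pose as measured when the row begins, along the tool's axes as they then stand; what a row does not reach is not made up. The controller multiplies each number of a shift by 0.12 m and each number of a turn by 90 degrees. A row lasts 1/8 s, in which the tool goes at most 62.5 mm and 10.7 degrees, less where a joint would pass 70% of its speed; a pose out of reach is approached as far as the arm can. A call with a number of a shift or a turn outside -1 to 1 is refused whole. A call with a gripper value outside its range is refused whole. The fingers move at their own pace and stop on an object; "grip_force" is the grip in N (left out, the last holds). Time passes only in rows, so rows that do not move let the fingers close, or fill a call up. It gives the time, the measured TCP pose, the force and the opening at its end, in the units of the state.
- get_state(): the state, without advancing time (a new reading comes with each control period).
- get_image(name): name is "side" or "top"; returns a dict with "image" (420x560x3 uint8, blue, green, red), "depth" (420x560 float32, m along the optical axis (not along the pixel's ray), 0 where there is no reading), "mtx" (3x3 intrinsics, pixels), "view" (4x4, takes a point from world to camera coordinates). Camera axes: x right, y up, looking along -z (the intrinsics and any distortion apply to the point x, -y, -z); pixel columns grow to the right and rows downward; lengths in m; the calibration is good to about 2 mm. A picture is of the moment at which its call begins.
- sign_off(): hands the job in, once; it reports no verdict.
The state is a dict: "clock": time; "qpos": joint angles; "qd": joint speeds; "effort": joint torques, N m; "position": TCP position; "ee_rot": TCP orientation; "contact_force": force on the tool from outside, world axes, zero at the start; "moment": the same for the moment, N m; "width": finger opening in m.
Only numpy, scipy, OpenCV 4.12 (cv2) and the standard library are available. Lean on these libraries where they do the work, as an engineer would, in place of code of your own. Each camera call takes 0.05 s, during which the arm holds its last target. There are 200 camera calls.

TASK

The injection pump sits in the green cradle and is about to be run: lock that cradle by pushing its sliding bolt all the way across, until the tip has passed fully through the red keeper block and the bolt stops. Leave the bolt of the empty blue cradle drawn back as it is.

Things in the scene. Friction and masses are not known exactly. Their poses are not given: they have to be found in the camera images.
- green_bolt (a joint): Travel (m) of the green cradle's sliding bolt, a level steel rod 14 mm thick: 0 drawn back, 0.055 at its end stop; starts at 0 to 0.010. The tip reaches the keeper's mouth at 0.022, is flush with the keeper's far face at 0.044 and stands out 11 mm at the stop. Drag about 3 N; it stays where it is left.
- green_knob (a point): Centre of the upright orange knob (cylinder, 22 mm across, 38 mm tall, 57 to 95 mm above the bench) of the bolt on the green cradle, which holds the grey pump; moves with the bolt. x axis: the push direction, along the bolt to the keeper; z up. Guides and keeper are under 50 mm high; pump and cradle (to 134 mm high) begin 85 mm off on the +y side; free elsewhere.
- green_keeper (a point): Keeper of the green cradle's bolt: a red block on the bed plate, 22 mm along the bolt, 48 mm across, top 49 mm above the bench, with a through hole. The point is the centre of the hole's mouth, facing the tip, 30 mm above the bench; x axis: into the hole. The knob's centre is 110 mm behind it along x when the bolt is drawn back, 55 mm at the end stop.
- blue_knob (a point): Centre of the same orange knob on the bolt of the other cradle, painted blue and empty; same build and axes. This bolt must stay as it is. Either cradle may be on the left or the right.

How it is judged:
At the end, for the whole second after the job is handed in: The green cradle's bolt is at rest, pushed at least 44 mm, so that its tip is through the whole keeper (the stop is at 55 mm); the blue cradle's bolt is within 10 mm of where it started (value of joint green_bolt above 0.044 m and velocity of joint green_bolt below 0.01 m/s and distance of blue_knob from where it was at the start of the episode below 0.01 m); the robot touches nothing.
It fails at once if the blue cradle's bolt is pushed more than 10 mm (distance of blue_knob from where it was at the start of the episode above 0.01 m).
It also fails if it takes over 29 s, if anything falls off the work surface, if the arm or the gripper's body presses on something with over 40 N, if the wrist force passes 120 N, or if a joint passes its speed limit or range.

## Working session

There is one attempt and no reset: what is moved stays moved. The work goes in short steps, Python scripts to look and compute and a tool call to move; the robot and the scene stay as the last step left them, time stands still between calls to the robot, and variables do not carry over. Pictures are saved under pics/ and viewed, about 8 in all and at most 12, crops included, and the job is handed in when it is done.

Besides the shell and the picture viewer there is one more tool, called after "Emit:" in YAML: its name, and indented under it one key for each argument. arm_command: Moves the arm, as the interface text tells. Its arguments: {"type":"object","properties":{"series":{"type":"array","items":{"type":"object","properties":{"dp":{"type":"array","items":{"type":"number"}},"angular":{"type":"array","items":{"type":"number"}},"gripper":{"type":"number"}}}},"grip_force":{"type":"number"}},"required":["series"]}

```bash
mkdir -p pics; python3 - <<'E'
from rig import *
import cv2,numpy as np
for n in("top","side"):
    d=get_image(n);cv2.imwrite(f"pics/{n}0.png",d["image"]);np.savez(f"{n}0.npz",**d)
s=get_state();print(s["clock"],s["position"],s["ee_rot"],s["width"])
E
```

```text
0.1 [ 0.18885501 -0.54262714  0.23051447] [ 0.5759145   0.41008071  0.57674544 -0.40929328] 0.08556406099714174
```

View pics/top0.png

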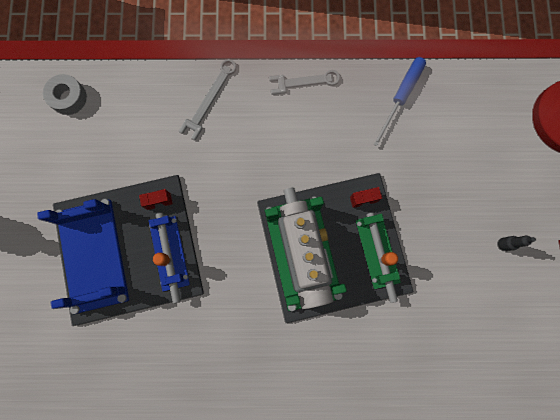

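View pics/side0.png

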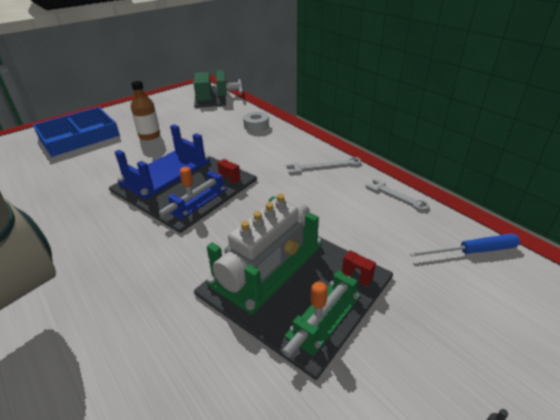

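The top view shows the green cradle with the pump on the right (knob at about (389,258), keeper at (367,197)). The empty blue cradle is on the left (knob at (160,259)). Next I measure these points.

```bash
cat > h.py <<'E'
import cv2,numpy as np
def ray(d,u,v,z):
    K,V=d["mtx"],d["view"];R,t=V[:3,:3],V[:3,3]
    r=R.T@(np.linalg.inv(K)@[u,v,1]*[1,-1,-1]);c=-R.T@t
    return c+r*(z-c[2])/r[2]
def pix(d,p):
    q=(d["view"]@[*p,1])[:3]*[1,-1,-1];q=d["mtx"]@q;return q[:2]/q[2]
def blobs(d,kind,a=25):
    h=cv2.cvtColor(d["image"],cv2.COLOR_BGR2HSV);H,S,V=cv2.split(h)
    m=(S>180)&(V>90)&((H>=6)&(H<=18) if kind=="orange" else (H<4)|(H>176))
    n,l,s,c=cv2.connectedComponentsWithStats(m.astype(np.uint8))
    return [(c[i],s[i],np.median(d["depth"][l==i])) for i in range(1,n) if s[i][4]>a]
E
python3 - <<'E'
from h import *
for n in("top","side"):
    d=dict(np.load(f"{n}0.npz"));V=d["view"];print(n,"cam",-V[:3,:3].T@V[:3,3])
    for k,z in(("orange",.095 if n=="top" else .076),("red",.049)):
        for c,s,dep in blobs(d,k):
            K=d["mtx"];q=np.linalg.inv(K)@[*c,1]*dep*[1,-1,-1]
            print(k,c.round(1),s,"plane",ray(d,*c,z).round(4),"depth",(V[:3,:3].T@(q-V[:3,3])).round(4))
E
```

```text
top cam [ 0.46354264 -0.06363046  0.78684272]
orange [158.4 258.5] [153 253  12  12 113] plane [0.5047 0.1296 0.095 ] depth [0.5048 0.13   0.0937]
orange [389.5 258.2] [382 252  16  13 162] plane [ 0.5029 -0.2476  0.095 ] depth [ 0.503  -0.2481  0.0929]
red [511.2  48.4] [ 413   39  147   19 1521] plane [ 0.9008 -0.5105  0.049 ] depth [ 0.9284 -0.5388  0.0024]
red [79.9 49.3] [   0   40  173   19 2910] plane [0.902  0.3064 0.049 ] depth [0.9294 0.3295 0.0028]
red [550.7 111.8] [538  81  22  64 984] plane [ 0.7734 -0.5715  0.049 ] depth [ 0.782  -0.5856  0.0285]
red [366.7 195.4] [353 187  28  17 307] plane [ 0.6175 -0.2245  0.049 ] depth [ 0.6175 -0.2246  0.0489]
red [153.  197.5] [140 189  27  17 292] plane [0.6157 0.1564 0.049 ] depth [0.6157 0.1564 0.0491]
side cam [ 0.24927394 -0.49590141  0.50294825]
orange [186.  176.7] [182 169   9  16 130] plane [0.5046 0.1309 0.076 ] depth [0.5011 0.1223 0.0818]
orange [318.4 294.2] [312 283  15  24 300] plane [ 0.5042 -0.25    0.076 ] depth [ 0.498  -0.256   0.0865]
red [167.6  87.4] [145  81  47  14  67] plane [0.7193 0.6645 0.049 ] depth [0.7686 0.7863 0.0014]
red [421.3 185.6] [ 244   93  316  170 2938] plane [ 0.8657 -0.1657  0.049 ] depth [ 0.9165 -0.1386  0.0116]
red [116.3 101.2] [101  97  32  10  62] plane [0.556 0.665 0.049] depth [0.5882 0.7872 0.0012]
red [ 14.6 128.8] [  0 124  31  11  81] plane [0.2868 0.6649 0.049 ] depth [0.2907 0.7855 0.0018]
red [227.3 164.7] [219 161  18   8  77] plane [0.6129 0.154  0.049 ] depth [0.6133 0.1548 0.0485]
red [359.1 260.7] [345 252  30  18 243] plane [ 0.6159 -0.2267  0.049 ] depth [ 0.6161 -0.2266  0.0488]
```

```bash
cat >> h.py <<'E'
from scipy.spatial.transform import Rotation as Ro
def tool(s): return Ro.from_quat(s["ee_rot"],scalar_first=True)
E
python3 - <<'E'
from h import *
from rig import get_state
d=dict(np.load("top0.npz"))
# plate direction from dark mask & keeper rect
g=cv2.cvtColor(d["image"],cv2.COLOR_BGR2HSV)
h=g; m=((h[...,1]>180)&(h[...,2]>60)&((h[...,0]<4)|(h[...,0]>176))).astype(np.uint8)
m[:, :340]=0;m[:,395:]=0;m[:180]=0;m[215:]=0
b=cv2.boxPoints(cv2.minAreaRect(cv2.findNonZero(m)));print("keeper box",[ray(d,*p,.049)[:2].round(4) for p in b])
a,c=ray(d,382,175,.012),ray(d,412,290,.012);v=a-c;print("plate edge yaw",np.degrees(np.arctan2(v[1],v[0])))
a,c=ray(d,259,200,.012),ray(d,290,322,.012);v=a-c;print("plate edge yaw",np.degrees(np.arctan2(v[1],v[0])))
K=np.array([.5035,-.249]);k=np.array([.617,-.225]);v=k-K;print(np.linalg.norm(v),np.degrees(np.arctan2(v[1],v[0])))
s=get_state();T=tool(s);print(T.as_matrix().round(3),s["qpos"])
zt=T.as_matrix()[:,2];print("tool z yaw",np.degrees(np.arctan2(zt[1],zt[0])))
E
```

```text
keeper box [array([ 0.6201, -0.193 ]), array([ 0.6351, -0.2456]), array([ 0.6128, -0.2508]), array([ 0.5981, -0.1984])]
plate edge yaw 11.708353552100487
plate edge yaw 14.057265178039387
0.11600969787047982 11.939531082430472
[[-0.     0.944  0.329]
 [ 0.002  0.329 -0.944]
 [-1.     0.    -0.002]] [-1.35697576e+00  2.76555475e-01  1.50600199e+00  3.23034907e-05
  1.36065384e+00 -1.21034405e-01]
tool z yaw -70.81460063849174
```

Emit:
arm_command:
  series:
    - {"dp": [0,0,0],"angular": [0.069,0,0],"gripper": 0}
    - {"dp": [0,0.37,-0.255],"angular": [0,0,0],"gripper": 0}
    - {"dp": [0,0.37,-0.255],"angular": [0,0,0],"gripper": 0}
    - {"dp": [0,0.37,-0.255],"angular": [0,0,0],"gripper": 0}
    - {"dp": [0,0.37,-0.255],"angular": [0,0,0],"gripper": 0}
    - {"dp": [0,0.37,-0.255],"angular": [0,0,0],"gripper": 0}
    - {"dp": [0,0.37,-0.255],"angular": [0,0,0],"gripper": 0}
    - {"dp": [0,0.37,-0.255],"angular": [0,0,0],"gripper": 0}

```text
clock: 1.1
position: [0.4495, -0.2598, 0.2272]
ee_rot: [0.549, 0.445, 0.552, -0.443]
contact_force: [0.2, -0.1, -0.1]
width: 0.0003
```

```bash
cat > st.py <<'E'
from h import *
from rig import get_state
s=get_state();M=tool(s).as_matrix();p=np.array(s["position"])
print(s["clock"],p.round(4),s["width"],np.round(s["contact_force"],1));print(M.round(3))
K=np.array([.5035,-.249]);u=np.array([np.cos(np.radians(13)),np.sin(np.radians(13))])
e=np.array([*(K-.06*u),.065])-p;print("to pre-contact in tool /0.12:",(M.T@e/.12).round(3),"behind knob",(K-p[:2])@u)
E
python3 st.py
```

```text
1.1 [ 0.4495 -0.2598  0.2272] 0.0003303127688965959 [ 0.2 -0.1 -0.1]
[[-0.003  0.977  0.212]
 [ 0.006  0.212 -0.977]
 [-1.    -0.001 -0.006]]
to pre-contact in tool /0.12: [ 1.352 -0.039  0.022] behind knob 0.055041968275810184
```

Emit:
arm_command:
  series:
    - {"dp": [0.3,-0.04,0.02],"angular": [-0.008,0,0],"gripper": 0}
    - {"dp": [0.35,0,0],"angular": [0,0,0],"gripper": 0}
    - {"dp": [0.35,0,0],"angular": [0,0,0],"gripper": 0}
    - {"dp": [0.25,0,0],"angular": [0,0,0],"gripper": 0}
    - {"dp": [0.09,0,0],"angular": [0,0,0],"gripper": 0}
    - {"dp": [0,0,0],"angular": [0,0,0],"gripper": 0}
    - {"dp": [0,0,0],"angular": [0,0,0],"gripper": 0}
    - {"dp": [0,0,0],"angular": [0,0,0],"gripper": 0}

```text
clock: 2.1
position: [0.4501, -0.2589, 0.064]
ee_rot: [0.555, 0.439, 0.555, -0.436]
contact_force: [1.1, -0.1, -0.4]
width: -0.0002
```

```bash
python3 st.py; python3 - <<'E'
from rig import *
import cv2
cv2.imwrite("pics/s1.png",get_image("side")["image"][150:400,180:450].repeat(2,0).repeat(2,1))
E
```

```text
2.1 [ 0.4501 -0.2589  0.064 ] -0.00016061158824280132 [ 1.1 -0.1 -0.4]
[[ 0.002  0.972  0.234]
 [ 0.003  0.234 -0.972]
 [-1.     0.003 -0.003]]
to pre-contact in tool /0.12: [-0.008 -0.048  0.019] behind knob 0.054224346957469985
```

View pics/s1.png

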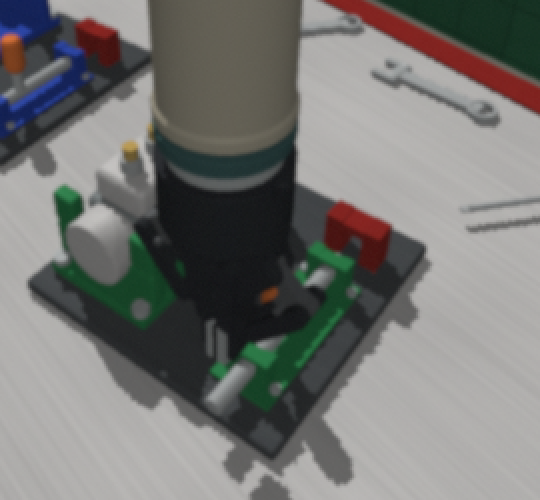

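The fingers are right behind the knob (orange at crop (268,295)) and touch nothing else. The blue knob is untouched. Now I push along tool y.

Emit:
arm_command:
  series:
    - {"dp": [0,0.2,0.015],"angular": [0,0,0],"gripper": 0}
    - {"dp": [0,0.06,0],"angular": [0,0,0],"gripper": 0}
    - {"dp": [0,0.06,0],"angular": [0,0,0],"gripper": 0}
    - {"dp": [0,0.06,0],"angular": [0,0,0],"gripper": 0}
    - {"dp": [0,0.06,0],"angular": [0,0,0],"gripper": 0}
    - {"dp": [0,0.06,0],"angular": [0,0,0],"gripper": 0}
    - {"dp": [0,0.06,0],"angular": [0,0,0],"gripper": 0}
    - {"dp": [0,0,0],"angular": [0,0,0],"gripper": 0}

```text
clock: 3.15
position: [0.5159, -0.2459, 0.066]
ee_rot: [0.555, 0.437, 0.556, -0.438]
contact_force: [-0.7, -0.1, -0.5]
width: -0.0003
```

```bash
python3 st.py
```

```text
3.15 [ 0.5159 -0.2459  0.066 ] -0.00027562569932608824 [-0.7 -0.1 -0.5]
[[-0.     0.972  0.234]
 [-0.     0.234 -0.972]
 [-1.    -0.     0.   ]]
to pre-contact in tool /0.12: [ 0.008 -0.607 -0.004] behind knob -0.01281430537126039
```

Emit:
arm_command:
  series:
    - {"dp": [0,0.04,0],"angular": [0,0,0],"gripper": 0}
    - {"dp": [0,0.04,0],"angular": [0,0,0],"gripper": 0}
    - {"dp": [0,0.03,0],"angular": [0,0,0],"gripper": 0}
    - {"dp": [0,0.03,0],"angular": [0,0,0],"gripper": 0}
    - {"dp": [0,0.02,0],"angular": [0,0,0],"gripper": 0}
    - {"dp": [0,0.02,0],"angular": [0,0,0],"gripper": 0}
    - {"dp": [0,0,0],"angular": [0,0,0],"gripper": 0}
    - {"dp": [0,0,0],"angular": [0,0,0],"gripper": 0}

```text
clock: 4.15
position: [0.5318, -0.2421, 0.0661]
ee_rot: [0.553, 0.433, 0.559, -0.44]
contact_force: [-2.7, -2.8, 0.9]
width: -0.0
```

```bash
python3 st.py; python3 - <<'E'
from rig import *
import cv2
cv2.imwrite("pics/s2.png",get_image("side")["image"][150:400,180:450].repeat(2,0).repeat(2,1))
E
```

```text
4.15 [ 0.5318 -0.2421  0.0661] -2.849848194178021e-05 [-2.7 -2.8  0.9]
[[-0.014  0.971  0.237]
 [-0.003  0.237 -0.971]
 [-1.    -0.014 -0.001]]
to pre-contact in tool /0.12: [ 0.019 -0.743 -0.006] behind knob -0.02914712884189595
```

View pics/s2.png

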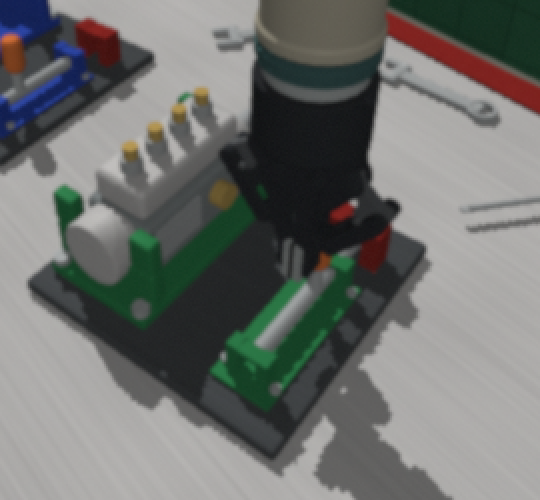

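The knob has moved toward the keeper and the last rows fell short, which suggests the end stop. I'll push once more a little to check, then back off and rise for a clear view.

Emit:
arm_command:
  series:
    - {"dp": [0,0.06,0],"angular": [0,0,0],"gripper": 0}
    - {"dp": [0,0.06,0],"angular": [0,0,0],"gripper": 0}
    - {"dp": [0,-0.15,0],"angular": [0,0,0],"gripper": 0}
    - {"dp": [0,-0.2,0],"angular": [0,0,0],"gripper": 0}
    - {"dp": [-0.4,0,0],"angular": [0,0,0],"gripper": 0}
    - {"dp": [-0.4,-0.3,0],"angular": [0,0,0],"gripper": 0}
    - {"dp": [-0.4,-0.4,0],"angular": [0,0,0],"gripper": 0}
    - {"dp": [0,-0.4,0],"angular": [0,0,0],"gripper": 0}

```text
clock: 5.2
position: [0.3747, -0.2808, 0.2168]
ee_rot: [0.55, 0.426, 0.566, -0.442]
contact_force: [-0.3, -0.2, -0.8]
width: 0.0002
```

```bash
python3 st.py; python3 - <<'E'
from rig import *
from h import *
for n in("top","side"):
    d=get_image(n);cv2.imwrite(f"pics/{n}3.png",d["image"])
    for k,z in(("orange",.095 if n=="top" else .076),("red",.049)):
        for c,s,dep in blobs(d,k):
            p=ray(d,*c,z)
            if .4<p[0]<.7 and -.4<p[1]<.25: print(n,k,c.round(1),p.round(4))
E
```

```text
5.2 [ 0.3747 -0.2808  0.2168] 0.00018455507944516457 [-0.3 -0.2 -0.8]
[[-0.031  0.969  0.246]
 [-0.004  0.246 -0.969]
 [-1.    -0.031 -0.003]]
to pre-contact in tool /0.12: [1.246e+00 6.450e-01 1.000e-03] behind knob 0.13270192106086579
top orange [381.2 228.2] [ 0.5523 -0.2363  0.095 ]
top orange [158.2 258.4] [0.5048 0.1299 0.095 ]
top red [366.8 195.4] [ 0.6174 -0.2246  0.049 ]
top red [153.  197.4] [0.6158 0.1564 0.049 ]
side orange [339.2 271.3] [ 0.5562 -0.2387  0.076 ]
side red [359.2 261.1] [ 0.6154 -0.2274  0.049 ]
```

View pics/top3.png

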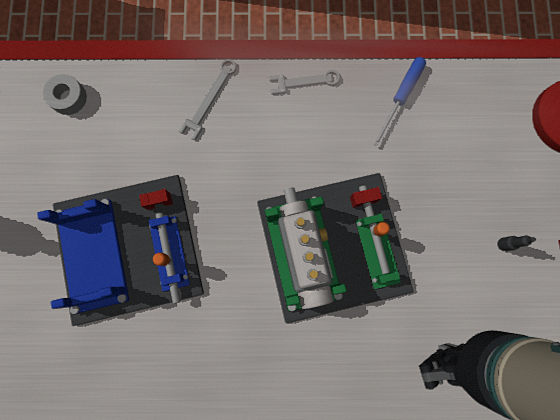

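```bash
python3 -c "
import cv2;a=cv2.imread('pics/top3.png')[165:245,330:430];b=cv2.imread('pics/side3.png')[225:305,300:400]
cv2.imwrite('pics/c4.png',cv2.hconcat([cv2.resize(i,None,fx=4,fy=4,interpolation=2) for i in(a,b)]))"
```

```text
(no output)
```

View pics/c4.png

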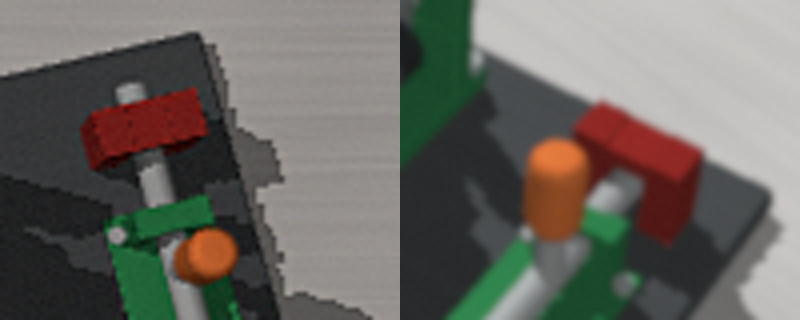

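The bolt tip stands out beyond the keeper's far face (crop (130,92)), the arm is clear, and the blue knob hasn't moved. Handing in.

```bash
python3 -c "
from rig import *
print(get_state()['qd']);sign_off()"
```

```text
[ 0.0416056   0.05005772 -0.02632957  0.05354597 -0.04137419  0.04027728]
the job is handed in; nothing more can be done
```

I locked the green cradle by pushing its knob along the bolt with closed fingers until the bolt stopped, then moved the arm clear and handed the job in. The robot clock read about 5.3 s of the 29 s allowed.

- **Green bolt:** the knob moved about 51 mm and now sits about 66 mm from the centre of the keeper's top. That is the distance expected at the end stop. The close-up shows the tip standing out past the keeper's far face.
- **Blue bolt:** its knob measured within 0.5 mm of where it started.
- **Robot clear:** the arm is about 0.15 m from the cradle and the contact force is under 1 N. It was still settling slightly at hand-in, at about 0.05 rad/s.
- **Disagreement:** the top and side cameras differed by about 4 mm on the green knob's position. Neither reading would put the bolt short of the keeper.

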